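# Push the stage insert out over the end of its riser

### The arm

A 6-joint arm with a two-finger parallel gripper is mounted at the origin on a cart in front of the work surface, level with it; the furniture and walls round the work are solid. World frame = base frame: x ahead of the robot, y to its left, z up, the work surface at z = 0. Lengths are in mm, angles in degrees, forces in N, time in s.
With the tool pointing down it reaches from about 325 to 900 mm from the base axis. Payload 6.1 kg.
Tool frame: the origin (TCP) lies midway between the tips of the shut fingers; the grasp point (between the pads) lies 19 mm behind it (arm.hold_point_z is the distance from the TCP to the grasp point, in mm); y points along the fingers, z is the direction in which the jaws open and shut, and the axes are right-handed (so a half turn about y gives the same grasp; the last joint's range is limited). The gripper opens to 87 mm and grips with 3 to 60 N. Pads are 19 mm wide; open, the fingers measure 117 mm over their backs; the gripper's body (75 mm by 190 mm) begins 51 mm behind the grasp point.
Start: joints at [-76.839, 12.628, 87.462, -0, 79.91, -7.225], TCP at [217.705, -585.85, 222.538] pointing down, gripper open.
Joint ranges: [-170.65, 170.65], [-52.31, 119.04], [5.05, 147.46], [-71.25, 251.25], [11.57, 151.72], [-153.62, 153.62]. Speed limits (degrees/s): [147.25, 147.25, 172.46, 180, 180, 180].

### API

Orientations are given as [roll, pitch, yaw] about the fixed x, y, z axes, in that order (R = Rz(yaw) Ry(pitch) Rx(roll)).
In Python, from rig import arm, camera, boxes_of gives the robot as it stands.
- The arm moves only by the tool move_arm, never from a script. Its argument "series" is a list of rows, each an object of numbers: "dx", "dy", "dz": the shift along the tool's x, y, z in cm; "yaw": the turn about the tool's y in rad. In form: [{"dx": .., "dy": .., "dz": .., "yaw": ..}, ...]. A call has 1 to 20 rows; each row shifts and turns the commanded pose from where the row before left it, along the tool's axes as they then stand; what a row does not reach is not made up. A row lasts 1/10 s, in which the tool goes at most 50 mm and 8.59 degrees, less where a joint would pass 70% of its speed; a pose out of reach is approached as far as the arm can. A call with a gripper value outside its range is refused whole. "claw" is the finger opening in cm, from 0 to 8.7, set as the call begins (left out, the last holds). The fingers move at their own pace and stop on an object; "force" is the grip in N (left out, the last holds). Time passes only in rows, so rows that do not move let the fingers close. It gives the time, the measured TCP pose, the force and the opening at its end, in the units of the state.
- arm.state(): the state, without advancing time (a new reading comes with each control period).
- camera(name): name is "side" or "top" or "wrist"; returns a dict with "img" (420x560x3 uint8, red, green, blue), "intrinsics" (3x3 intrinsics, pixels), "pose" (4x4, takes a point from camera to world coordinates). Camera axes: x right, y down, z forward; pixel columns grow to the right and rows downward; lengths in mm; the calibration is good to about 2 mm. A picture is of the moment at which its call begins. There is no depth.
- arm.job_done(): hands the job in, once; it reports no verdict.
Trained networks look in a picture, given as the dict that the camera call returned (one of the last four; its "shot" number tells which), for a name from the list of things; names that differ only in an ending like _2 or _b are one class to them, and where a whole thing is asked for, a point or a joint stands for the part that bears it (a point fixed in the world has none). Each returns a list of dicts, best first, with "p" (0 to 1); they miss things now and then, are a little off and sometimes report something else, mostly with a low value. They report only what shows in the picture. A call takes as long as a camera call.
- boxes_of(picture, label): "at" ([x, y, z] in mm, in world coordinates, good to about 4 mm: the middle of the surface that is visible of it).
The state is a dict: "t": time; "joints": joint angles; "dq": joint speeds; "tau": joint torques, N m; "eef_pos": TCP position; "tool_rot": TCP orientation; "contact_force": force on the tool from outside, world axes, zero at the start; "wrist_torque": the same for the moment, N m; "grip_width": opening from 0.0 (shut) to 1.0 (fully open).
Only numpy, scipy, OpenCV 4.12 (cv2) and the standard library are available. Lean on these libraries where they do the work, as an engineer would, in place of code of your own. Each camera call takes 0.05 s, during which the arm holds its last target.

### The job

Two flat microscope stage inserts lie on two low white risers, one on each side of the lamp supply box. Gently push the insert with the round hole towards the robot, along its riser, until its front edge sticks out about 3 cm past the riser's near end, lying square to that end, so that it can later be picked up by its edge. Only push it with the fingers: do not lift it off the riser or let it drop, and leave the insert with the slot and everything else where they are.

Things in the scene. Friction and masses are not known exactly. Their poses are not given: they have to be found in the camera images.
- round_riser: the low bench riser under the insert with the round hole (left or right of the lamp supply box; the two risers are alike): fixed, a white board 230 (its x) x 100 (its y) x 12 mm on two side cheeks; its flat top has no rims and is 45 mm above the table. Origin at the centre of its underside, on the table; its x axis points along it, away from the robot (it may stand turned by up to 0.1 rad); its near (robot) end is at x = -115 mm in its frame
- round_riser_edge (a point): middle of that riser's near end, on the top surface's edge; axes as the riser's (x away from the robot, along the riser). Keep the arm clear of the fixed lamp supply box between the risers (dark flat top, 166 mm high) and of a fixed pipette with a red bulb in a small cup, about 160 mm tall, left of the right-hand riser
- round_insert: dark metal microscope stage insert, a flat plate 100 (its x) x 60 (its y) x 6 mm thick, about 0.11 kg, lying loose and flat on its riser, its x axis roughly along the riser's; it has one round through hole of 34 mm in its middle; origin at the centre of its underside. It lies wholly on the riser, its front edge 5 to 50 mm from the near end, and slides under a push of 0.3 to 2 N
- round_insert_front (a point): middle of the round-hole insert's front (robot-side, -x) short edge, half-way up its thickness; axes as the insert's
- slot_insert: dark metal microscope stage insert, a flat plate 100 (its x) x 60 (its y) x 6 mm thick, about 0.11 kg, lying loose and flat on its riser, its x axis roughly along the riser's; it has one rectangular through slot of 60 x 24 mm along it; origin at the centre of its underside. It lies on the other riser and must stay
- dropper: plastic dropper 158 mm long, 15 mm thick, lying on the table right of the lamp supply box; origin in its middle, long axis y. To stay
- jar_a: brown jar, 36 mm wide, 79 mm tall, on the table beyond the lamp supply box; origin at the centre of its underside. To stay
- jar_b: brown jar, 36 mm wide, 79 mm tall, on the table beyond the lamp supply box; origin at the centre of its underside. To stay
- case: flat slide case 73 x 86 x 20 mm on the table beyond the jars; origin at the centre of its underside. To stay
- dish: lidded glass dish, 92 mm wide, 26 mm high, on the table beyond the lamp supply box; origin at the centre of its underside. To stay

How it is judged:
By the outcome, as a careful person would: the job done as asked, in the order asked, and still so for the second after the job is handed in, with the robot touching nothing.
It also fails if it takes over 35 s, if anything falls off the work surface, if the arm or the gripper's body presses on something with over 40 N, if the wrist force passes 120 N, or if a joint passes its speed limit or range.

## Working session

There is one attempt and no reset: what is moved stays moved. The work goes in short steps, Python scripts to look and compute and a tool call to move; the robot and the scene stay as the last step left them, time stands still between calls to the robot, and variables do not carry over. Pictures are saved under pics/ and viewed, and the job is handed in when it is done.

Besides the shell and the picture viewer there is one more tool, called as name(argument=value, ...), one argument or row to a line, values as JSON. move_arm: Moves the arm, as the interface text tells. Its arguments: {"type":"object","properties":{"series":{"type":"array","items":{"type":"object","properties":{"dx":{"type":"number"},"dy":{"type":"number"},"dz":{"type":"number"},"yaw":{"type":"number"}}}},"claw":{"type":"number"},"force":{"type":"number"}},"required":["series"]}

```bash
mkdir -p pics; python3 - <<'E'
from rig import arm,camera,boxes_of
import cv2,numpy as np
np.set_printoptions(suppress=True,precision=2)
s=arm.state();print(s['t'],s['eef_pos'],s['tool_rot'],s['grip_width'],s['contact_force'])
for n in ['top','side']:
    c=camera(n);cv2.imwrite(f'pics/{n}0.png',c['img'][:,:,::-1]);print(n,c['intrinsics'],c['pose'])
    for l in ['round_insert','slot_insert','round_riser']:
        print(l,[(np.round(d['at'],0),round(d['p'],2)) for d in boxes_of(c,l)][:3])
E
```

```text
0.0 [ 217.59 -585.24  221.44] [ -90.11    0.02 -159.61] 1.0011864927791987 [-0.14  0.44  0.55]
top [[419.83   0.   284.31]
 [  0.   419.83 211.26]
 [  0.     0.     1.  ]] [[  -0.     -0.98    0.18  367.07]
 [  -1.      0.     -0.01   18.85]
 [   0.01   -0.18   -0.98 1081.46]
 [   0.      0.      0.      1.  ]]
round_insert [(array([434., 225.,  54.]), 0.63)]
slot_insert [(array([ 482., -234.,   49.]), 0.96)]
round_riser [(array([497., 232.,  45.]), 0.87), (array([651., -40.,  75.]), 0.61)]
side [[428.98   0.   283.53]
 [  0.   428.98 211.2 ]
 [  0.     0.     1.  ]] [[   0.9    -0.34    0.27  309.54]
 [  -0.43   -0.73    0.53 -504.26]
 [   0.01   -0.59   -0.8   832.72]
 [   0.      0.      0.      1.  ]]
round_insert [(array([439., 244.,  53.]), 0.66)]
slot_insert [(array([ 484., -241.,   52.]), 0.59)]
round_riser [(array([512., 260.,  46.]), 0.62)]
```

View pics/top0.png

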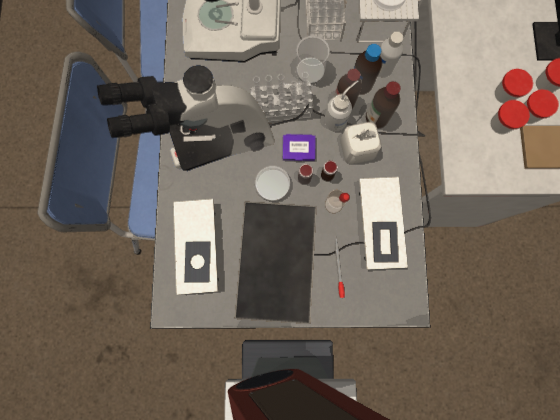

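View pics/side0.png

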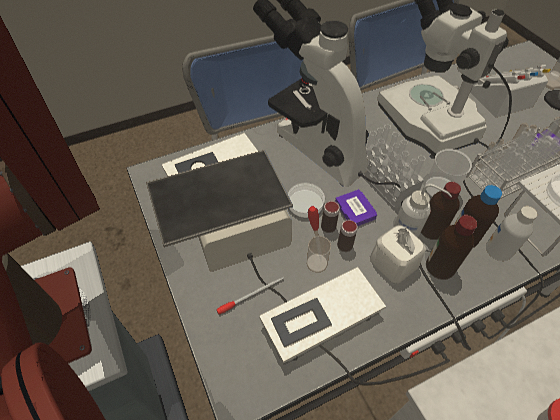

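Round-hole insert is on the left riser (about px 198,262; riser spans 173–217 by 200–294), and the lamp box is right of it (237–315). I'll measure the corners next.

```bash
cat > h.py <<'E'
from rig import arm,camera,boxes_of
import cv2,numpy as np
np.set_printoptions(suppress=True,precision=2)
def unproj(c,px,z):
    K,T=c['intrinsics'],c['pose']
    d=np.linalg.inv(K)@np.array([px[0],px[1],1.]);d=T[:3,:3]@d;o=T[:3,3]
    return o+d*(z-o[2])/d[2]
def rectify(c,z,x0,x1,y0,y1,s=3):
    # image of plane z: rows = x decreasing downward, cols = y decreasing right, s px/mm
    K,T=c['intrinsics'],c['pose'];Ti=np.linalg.inv(T)
    H,W=int((x1-x0)*s),int((y1-y0)*s)
    v,u=np.mgrid[0:H,0:W].astype(np.float32)
    P=np.stack([x1-v/s,y1-u/s,np.full_like(u,z),np.ones_like(u)],-1)@Ti.T
    p=P[...,:3]@K.T
    return cv2.remap(c['img'],(p[...,0]/p[...,2]).astype(np.float32),(p[...,1]/p[...,2]).astype(np.float32),cv2.INTER_CUBIC)
def rects(c,x0=340,x1=660,y0=150,y1=310,s=3):
    out={}
    for name,z in (('riser',45),('ins',51)):
        im=rectify(c,z,x0,x1,y0,y1,s);g=cv2.cvtColor(im,cv2.COLOR_RGB2GRAY)
        m=(g>150).astype(np.uint8) if name=='riser' else (g<120).astype(np.uint8)
        out[name]=(im,g,m)
    return out
E
python3 - <<'E'
from h import *
c=camera('top')
im=rectify(c,45,340,660,150,310,2.5);cv2.imwrite('pics/rect0.png',im[:,:,::-1])
print(im.shape)
g=cv2.cvtColor(im,cv2.COLOR_RGB2GRAY)
print(g[::20,::20])
for n,px in dict(boxTL=(245,202),boxTR=(315,206),boxBL=(236,319),boxBR=(309,323)).items(): print(n,unproj(c,px,166))
E
```

```text
(800, 400, 3)
[[132 130 130 129 130 132 130 130 131 132 128 129 130 130 133 131 130 131
  131 130]
 [132 129 129 132 130 132 132 131 130 130 129 134 131 132 132 133 132 132
  130 129]
 [135 132 130 131 131 134 131 131 131 131 131 133 131 131 132 132 131 133
  133 130]
 [136 135 131 133 134 134 132 133 130 132 134 133 133 131 131 135 135 134
  132 133]
 [132 127 132 134 135 134 133 132 131 130 132 133 134 133 132 131 133 135
  133 134]
 [128 133 134 135 134 131 133 133 131 130 130 133 129 131 132 134 133 131
  134 132]
 [135 134 135 135 135 132 136 136 132 132 134 130 134 131 129 133 132 131
  131 133]
 [135 133 134 134 135 133 133 135 134 134 131 134 132 129 132 132 129 131
  131 130]
 [134 135 134 135 136 136 134 132 134 136 135 133 130 132 133 129 129 130
  130 129]
 [131 136 135 143 138 147 169 187 197 198 216 239 245 242 242 122 133 131
  134 131]
 [134 134 142 232 236 236 235 236 238 239 238 237 238 237 236 109 104 110
  129 130]
 [132 132 127 238 236 235 238 236 235 238 236 238 240 239 237 109  80  90
  133 131]
 [134 136 130 233 238 233 237 236 236 237 235 240 235 239 236 154 
[... 1730 characters left out ...]
29 132 198 240 240  78  85  86  85  86  86  86  95 241 239  69
   82 124]
 [132 131 130 132 172 238 239  72  78  81  79  82  81  81  98 243 240  63
   80 122]
 [134 134 133 133 161 235 238 239 238 235 240 240 239 236 238 237 239  80
   80 118]
 [132 133 135 134 144 238 239 239 236 233 236 236 239 234 239 238 235  76
   81 116]
 [134 134 133 134 136 237 236 236 236 239 241 238 239 238 242 241 194  89
   87 116]
 [133 135 134 134 131 160 121  95  92  99 102 102 102 138 135 134 133 133
  133 132]
 [132 134 131 131 133 134 132 133 133 131 133 132 134 133 134 134 134 134
  132 132]]
boxTL [558.03 100.25 166.  ]
boxTR [548.43 -55.44 166.  ]
boxBL [305.3  116.12 166.  ]
boxBR [296.33 -38.25 166.  ]
```

View pics/rect0.png

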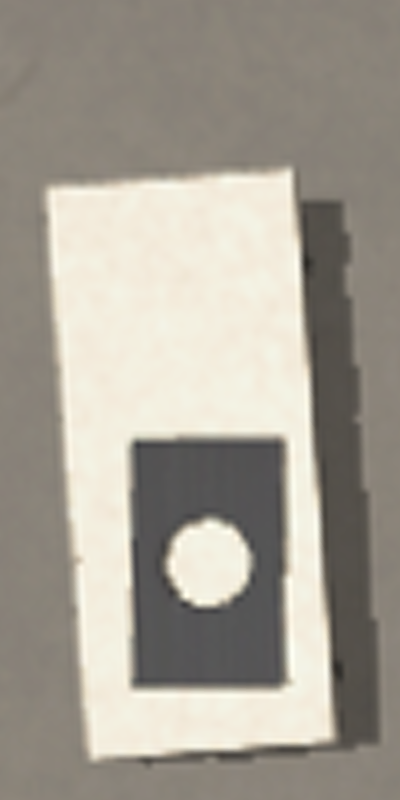

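```bash
cat >> h.py <<'E'
def measure(c,x0=300,x1=660,y0=150,y1=310,s=4):
    res={}
    for name,z in (('riser',45),('ins',51)):
        im=rectify(c,z,x0,x1,y0,y1,s);g=cv2.cvtColor(im,cv2.COLOR_RGB2GRAY)
        if name=='riser': # white | insert
            m=(g>185).astype(np.uint8)
        else:
            m=(g<(185 if False else 110)).astype(np.uint8)
            m=cv2.morphologyEx(m,cv2.MORPH_OPEN,np.ones((13,13),np.uint8))
        n,l,st,ce=cv2.connectedComponentsWithStats(m)
        cand=[i for i in range(1,n)]
        if name=='riser': i=max(cand,key=lambda i:st[i,4])
        else:
            cc=[i for i in cand if 2500*s*s<st[i,4]<7000*s*s]; print([(st[i].tolist(),ce[i]) for i in cc]); i=max(cc,key=lambda i:st[i,2]) if cc else None
        if i is None: continue
        cnt=max(cv2.findContours((l==i).astype(np.uint8),cv2.RETR_EXTERNAL,cv2.CHAIN_APPROX_NONE)[0],key=len)
        (cx,cy),(w,h),a=cv2.minAreaRect(cnt)
        if w<h: w,h,a=h,w,a+90
        a=(a+90)%180-90
        # long axis image angle a from u axis (v down). world: x=-v,y=-u
        t=np.radians(a);d=np.array([-np.sin(t),-np.cos(t)]);d*=np.sign(d[0])
        res[name]=dict(c=np.array([x1-cy/s,y1-cx/s]),L=w/s,W=h/s,yaw=np.arctan2(d[1],d[0]))
        print(name,res[name])
    return res
E
python3 - <<'E'
from h import *
c=camera('top');r=measure(c)
R=r['riser'];d=np.array([np.cos(R['yaw']),np.sin(R['yaw'])]);e=R['c']-115*d
print('edge',e,'rel',(r['ins']['c']-e)@d,(r['ins']['c']-e)@[-d[1],d[0]])
c=camera('side');r=measure(c)
E
```

```text
riser {'c': array([474.47, 234.12]), 'L': 230.17347717285156, 'W': 100.10054779052734, 'yaw': np.float64(0.07422243273856283)}
[([483, 324, 127, 876, 62200], array([548.41, 759.28])), ([218, 708, 239, 388, 74758], array([337.35, 901.09]))]
ins {'c': array([434.62, 225.75]), 'L': 96.75, 'W': 59.5, 'yaw': np.float64(-6.123233995736766e-17)}
edge [359.79 225.59] rel 74.64283519761533 -5.393109252751027
riser {'c': array([475.7 , 249.75]), 'L': 231.8621826171875, 'W': 78.38444519042969, 'yaw': np.float64(0.03446902767278665)}
[([0, 0, 70, 1440, 90448], array([ 31.02, 727.5 ]))]
ins {'c': array([480.12, 301.38]), 'L': 359.75, 'W': 17.25, 'yaw': np.float64(-6.123233995736766e-17)}
```

move_arm(
  series=[
    {"dy": -1.5,"yaw": 0.141},
    {"dy": -1.5,"yaw": 0.141},
    {"dx": -0.7,"dz": -1.6},
    {"dx": -1.4,"dz": -3.2},
    {"dx": -1.4,"dz": -3.2},
    {"dx": -1.4,"dz": -3.2},
    {"dx": -1.4,"dz": -3.2},
    {"dx": -1.4,"dz": -3.2},
    {"dx": -1.4,"dz": -3.2},
    {"dx": -1.4,"dz": -3.2},
    {"dx": -1.4,"dz": -3.2},
    {"dx": -1.4,"dz": -3.2},
    {"dx": -1.4,"dz": -3.2},
    {"dx": -1.4,"dz": -3.2},
    {"dx": -1.4,"dz": -3.2},
    {"dx": -1.4,"dz": -3.2},
    {"dx": -1.4,"dz": -3.2},
    {"dx": -1.4,"dz": -3.2},
    {"dx": -1.4,"dz": -3.2},
    {"dx": -1.4,"dz": -3.2},
  ],
  claw=2,
)

```text
invalid input
```

move_arm(
  series=[
    {"dx": 0,"dy": -1.5,"dz": 0,"yaw": 0.141},
    {"dx": 0,"dy": -1.5,"dz": 0,"yaw": 0.141},
  ],
  claw=2,
)

```text
t: 0.75
eef_pos: [217.6, -585.4, 252.2]
tool_rot: [-90.1, -0.0, -176.1]
contact_force: [0.3, -0.1, 0.4]
grip_width: 0.893
```

move_arm(
  series=[
    {"dx": -0.7,"dy": 0,"dz": -1.6,"yaw": 0},
    {"dx": -1.4,"dy": 0,"dz": -3.2,"yaw": 0},
    {"dx": -1.4,"dy": 0,"dz": -3.2,"yaw": 0},
    {"dx": -1.4,"dy": 0,"dz": -3.2,"yaw": 0},
    {"dx": -1.4,"dy": 0,"dz": -3.2,"yaw": 0},
    {"dx": -1.4,"dy": 0,"dz": -3.2,"yaw": 0},
    {"dx": -1.4,"dy": 0,"dz": -3.2,"yaw": 0},
    {"dx": -1.4,"dy": 0,"dz": -3.2,"yaw": 0},
    {"dx": -1.4,"dy": 0,"dz": -3.2,"yaw": 0},
    {"dx": -1.4,"dy": 0,"dz": -3.2,"yaw": 0},
    {"dx": -1.4,"dy": 0,"dz": -3.2,"yaw": 0},
    {"dx": -1.4,"dy": 0,"dz": -3.2,"yaw": 0},
    {"dx": -1.4,"dy": 0,"dz": -3.2,"yaw": 0},
    {"dx": -1.4,"dy": 0,"dz": -3.2,"yaw": 0},
    {"dx": -1.4,"dy": 0,"dz": -3.2,"yaw": 0},
    {"dx": -1.4,"dy": 0,"dz": -3.2,"yaw": 0},
    {"dx": -1.4,"dy": 0,"dz": -3.2,"yaw": 0},
    {"dx": -1.4,"dy": 0,"dz": -3.2,"yaw": 0},
    {"dx": -1.4,"dy": 0,"dz": -3.2,"yaw": 0},
    {"dx": -1.4,"dy": 0,"dz": -3.2,"yaw": 0},
  ],
)

```text
t: 2.75
eef_pos: [444.3, 58.1, 252.9]
tool_rot: [-90.0, 0.1, -175.8]
contact_force: [-0.4, -0.0, 0.1]
grip_width: 0.229
```

move_arm(
  series=[
    {"dx": -1.3,"dy": 0,"dz": -2.8,"yaw": 0},
    {"dx": -1.3,"dy": 0,"dz": -2.8,"yaw": 0},
    {"dx": -1.3,"dy": 0,"dz": -2.8,"yaw": 0},
    {"dx": -1.3,"dy": 0,"dz": -2.8,"yaw": 0},
    {"dx": -1.3,"dy": 0,"dz": -2.8,"yaw": 0},
    {"dx": -0.8,"dy": 0,"dz": -2.0,"yaw": 0},
    {"dx": -0.5,"dy": 0,"dz": -1.0,"yaw": 0},
    {"dx": 0,"dy": 0,"dz": 0,"yaw": 0},
    {"dx": 0,"dy": 0,"dz": 0,"yaw": 0},
  ],
)

```text
t: 3.65
eef_pos: [509.0, 231.2, 252.4]
tool_rot: [-90.0, -0.0, -175.8]
contact_force: [-0.3, 0.4, -0.2]
grip_width: 0.229
```

```bash
python3 - <<'E'
from h import *
s=arm.state();print(s['t'],s['eef_pos'],s['tool_rot'],s['joints'])
for n in ['top','wrist']:
    c=camera(n);cv2.imwrite(f'pics/{n}1.png',c['img'][:,:,::-1])
E
```

```text
3.65 [509.   231.23 252.4 ] [ -89.97   -0.03 -175.77] [ 16.37   2.57  95.33  -0.03  82.13 102.14]
```

View pics/top1.png

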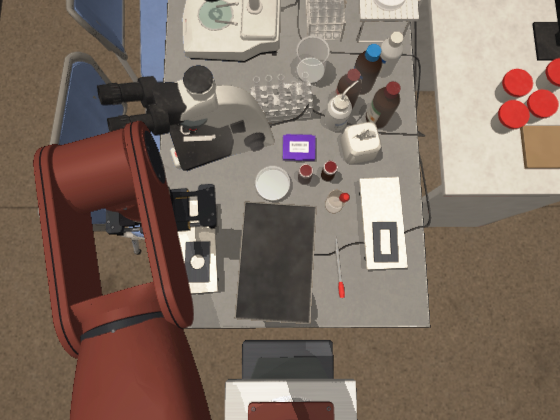

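View pics/wrist1.png

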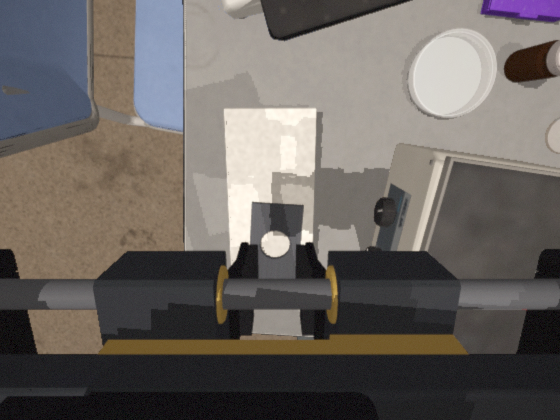

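```bash
python3 - <<'E'
from h import *
c=camera('wrist');print(c['pose'])
s=arm.state();p=np.array(s['eef_pos'])
def pr(c,P):
    q=np.linalg.inv(c['pose'])@np.r_[P,1];q=c['intrinsics']@q[:3];return q[:2]/q[2]
print(pr(c,p),pr(c,[484.6,226,51]),pr(c,[384.6,226,51]),pr(c,[588,250,45]),pr(c,[434.6,226,51]))
E
```

```text
[[  0.07  -0.96  -0.27 584.36]
 [ -1.    -0.07  -0.02 236.87]
 [ -0.     0.27  -0.96 413.79]
 [  0.     0.     0.     1.  ]]
[277.55 263.09] [279.74 207.12] [273.59 285.63] [264.64 111.39] [276.56 247.74]
```

```bash
python3 - <<'E'
from h import *
c=camera('wrist')
for z in (60,90,120,150): print(z,unproj(c,(374,211),z),unproj(c,(385,250),z))
print(unproj(c,(402,146),166),unproj(c,(436,157),166))
E
```

```text
60 [490.29 120.93  60.  ] [444.68 101.08  60.  ]
90 [498.27 130.76  90.  ] [456.52 112.59  90.  ]
120 [506.25 140.58 120.  ] [468.37 124.1  120.  ]
150 [514.22 150.41 150.  ] [480.21 135.6  150.  ]
[569.7  142.62 166.  ] [563.52 115.84 166.  ]
```

move_arm(
  series=[
    {"dx": 0,"dy": 1.5,"dz": -0.3,"yaw": 0},
    {"dx": 0,"dy": 3,"dz": 0,"yaw": 0},
    {"dx": 0,"dy": 3,"dz": 0,"yaw": 0},
    {"dx": 0,"dy": 3,"dz": 0,"yaw": 0},
    {"dx": 0,"dy": 3,"dz": 0,"yaw": 0},
    {"dx": 0,"dy": 2.5,"dz": 0,"yaw": 0},
    {"dx": 0,"dy": 1.5,"dz": 0,"yaw": 0},
    {"dx": 0,"dy": 1.0,"dz": 0,"yaw": 0},
    {"dx": 0,"dy": 0.7,"dz": 0,"yaw": 0},
    {"dx": 0,"dy": 0,"dz": 0,"yaw": 0},
    {"dx": 0,"dy": 0,"dz": 0,"yaw": 0},
  ],
)

```text
t: 4.95
eef_pos: [509.8, 235.1, 61.5]
tool_rot: [-90.0, 0.1, -175.8]
contact_force: [0.2, -0.2, 0.8]
grip_width: 0.232
```

```bash
python3 - <<'E'
from h import *
s=arm.state();print(s['t'],s['eef_pos'],s['tool_rot'],s['contact_force'])
for n in ['side','wrist']:
    c=camera(n);cv2.imwrite(f'pics/{n}2.png',c['img'][:,:,::-1])
s=arm.state();print(s['t'],s['eef_pos'],s['tool_rot'],s['contact_force'])
E
```

```text
4.95 [509.77 235.1   61.48] [ -90.02    0.09 -175.77] [ 0.19 -0.2   0.77]
5.05 [509.92 235.18  61.76] [ -90.03    0.12 -175.77] [-0.31  0.44  0.43]
```

View pics/wrist2.png

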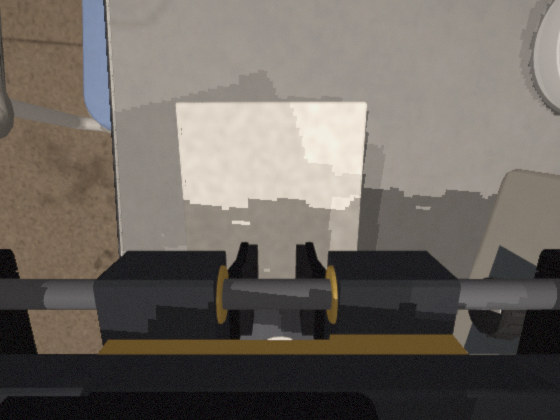

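View pics/side2.png

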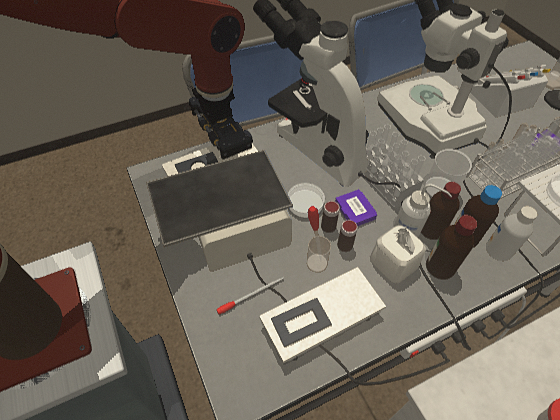

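move_arm(
  series=[
    {"dx": 0,"dy": 0.7,"dz": 0,"yaw": 0},
    {"dx": 0,"dy": 0.4,"dz": 0,"yaw": 0},
    {"dx": 0,"dy": 0.2,"dz": 0,"yaw": 0},
    {"dx": 0,"dy": 0,"dz": 0,"yaw": 0},
    {"dx": 0,"dy": 0,"dz": 0,"yaw": 0},
  ],
)

```text
t: 5.55
eef_pos: [508.9, 234.9, 47.4]
tool_rot: [-90.0, -0.0, -175.8]
contact_force: [-0.9, -0.2, -0.4]
grip_width: 0.232
```

move_arm(
  series=[
    {"dx": 0.3,"dy": 0,"dz": 0,"yaw": 0},
    {"dx": 0.3,"dy": 0,"dz": 0,"yaw": 0},
    {"dx": 0.3,"dy": 0,"dz": 0,"yaw": 0},
    {"dx": 0.2,"dy": 0,"dz": 0,"yaw": 0},
    {"dx": 0.2,"dy": 0,"dz": 0,"yaw": 0},
    {"dx": 0.2,"dy": 0,"dz": 0,"yaw": 0},
    {"dx": 0.2,"dy": 0,"dz": 0,"yaw": 0},
    {"dx": 0.2,"dy": 0,"dz": 0,"yaw": 0},
    {"dx": 0.2,"dy": 0,"dz": 0,"yaw": 0},
    {"dx": 0.2,"dy": 0,"dz": 0,"yaw": 0},
    {"dx": 0.2,"dy": 0,"dz": 0,"yaw": 0},
    {"dx": 0.2,"dy": 0,"dz": 0,"yaw": 0},
  ],
)

```text
t: 6.75
eef_pos: [482.0, 232.8, 47.6]
tool_rot: [-90.0, 0.0, -175.8]
contact_force: [1.4, -0.3, 0.9]
grip_width: 0.229
```

```bash
python3 - <<'E'
from h import *
s=arm.state();print(s['t'],s['eef_pos'],s['tool_rot'],s['contact_force'])
for n in ['top','wrist']:
    c=camera(n);cv2.imwrite(f'pics/{n}3.png',c['img'][:,:,::-1])
    im=rectify(c,51,300,660,150,310,2) 
    cv2.imwrite(f'pics/{n}3r.png',im[:,:,::-1])
a=cv2.imread('pics/top3r.png');b=cv2.resize(cv2.imread('pics/top3.png')[180:330,130:290],None,fx=2.8,fy=2.8);b=cv2.copyMakeBorder(b,0,a.shape[0]-b.shape[0],0,0,cv2.BORDER_CONSTANT)
cv2.imwrite('pics/both3.png',cv2.resize(np.hstack([a,b]),None,fx=.8,fy=.8))
E
```

```text
6.75 [482.01 232.84  47.61] [ -90.      0.01 -175.77] [ 1.43 -0.31  0.88]
```

View pics/both3.png

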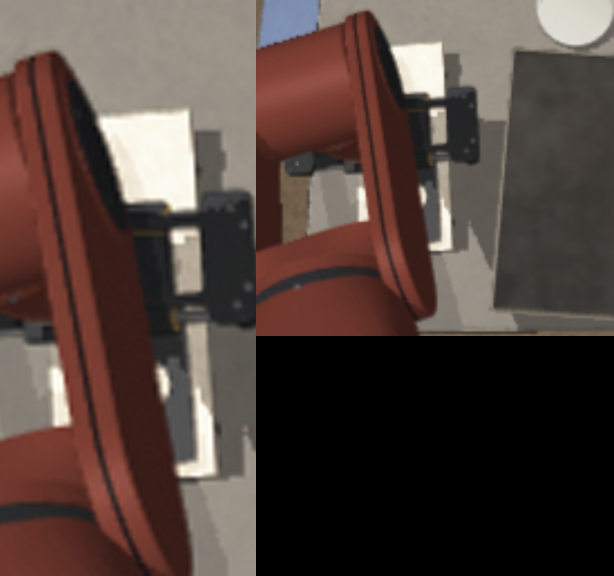

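View pics/wrist3.png

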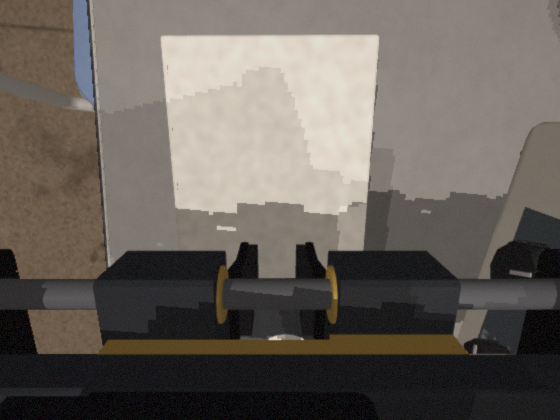

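move_arm(
  series=[
    {"dx": 0.2,"dy": 0,"dz": 0,"yaw": 0},
    {"dx": 0.2,"dy": 0,"dz": 0,"yaw": 0},
    {"dx": 0.2,"dy": 0,"dz": 0,"yaw": 0},
    {"dx": 0.2,"dy": 0,"dz": 0,"yaw": 0},
    {"dx": 0.2,"dy": 0,"dz": 0,"yaw": 0},
    {"dx": 0.2,"dy": 0,"dz": 0,"yaw": 0},
    {"dx": 0.2,"dy": 0,"dz": 0,"yaw": 0},
    {"dx": 0.2,"dy": 0,"dz": 0,"yaw": 0},
    {"dx": 0.2,"dy": 0,"dz": 0,"yaw": 0},
    {"dx": 0.2,"dy": 0,"dz": 0,"yaw": 0},
    {"dx": 0.2,"dy": 0,"dz": 0,"yaw": 0},
    {"dx": 0.2,"dy": 0,"dz": 0,"yaw": 0},
    {"dx": 0.2,"dy": 0,"dz": 0,"yaw": 0},
    {"dx": 0.2,"dy": 0,"dz": 0,"yaw": 0},
    {"dx": 0.2,"dy": 0,"dz": 0,"yaw": 0},
    {"dx": 0.2,"dy": 0,"dz": 0,"yaw": 0},
    {"dx": 0.2,"dy": 0,"dz": 0,"yaw": 0},
    {"dx": 0.2,"dy": 0,"dz": 0,"yaw": 0},
    {"dx": 0,"dy": 0,"dz": 0,"yaw": 0},
    {"dx": 0,"dy": 0,"dz": 0,"yaw": 0},
  ],
)

```text
t: 8.85
eef_pos: [445.9, 230.2, 47.5]
tool_rot: [-90.0, -0.0, -175.8]
contact_force: [0.3, 0.2, 1.0]
grip_width: 0.225
```

```bash
python3 - <<'E'
from h import *
s=arm.state();print(s['t'],s['eef_pos'],s['tool_rot'],s['contact_force'])
for n in ['top','wrist']:
    c=camera(n);cv2.imwrite(f'pics/{n}4.png',c['img'][:,:,::-1])
E
```

```text
8.85 [445.92 230.2   47.48] [ -90.     -0.02 -175.77] [0.31 0.22 0.95]
```

View pics/top4.png

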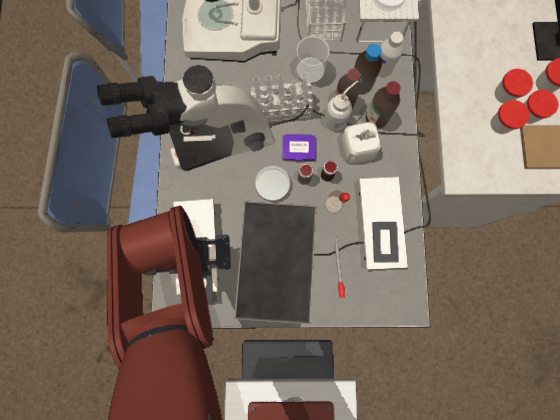

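move_arm(
  series=[
    {"dx": -0.3,"dy": 0,"dz": 0,"yaw": 0},
    {"dx": -0.6,"dy": 0,"dz": 0,"yaw": 0},
    {"dx": -0.6,"dy": 0,"dz": 0,"yaw": 0},
    {"dx": 0,"dy": -1.5,"dz": 0,"yaw": 0},
    {"dx": 0,"dy": -3,"dz": 0,"yaw": 0},
    {"dx": 0,"dy": -3.5,"dz": 0,"yaw": 0},
    {"dx": 0,"dy": -4,"dz": 0,"yaw": 0},
    {"dx": 0,"dy": -4,"dz": 0,"yaw": 0},
    {"dx": 0,"dy": -4,"dz": 0,"yaw": 0},
    {"dx": 0,"dy": -1,"dz": 2,"yaw": 0},
    {"dx": 0,"dy": 0,"dz": 4,"yaw": 0},
    {"dx": 0,"dy": 0,"dz": 4,"yaw": 0},
    {"dx": 0,"dy": 0,"dz": 4,"yaw": 0},
    {"dx": 0,"dy": 0,"dz": 4,"yaw": 0},
    {"dx": 0,"dy": 0,"dz": 4,"yaw": 0},
    {"dx": 0,"dy": 0,"dz": 4,"yaw": 0},
    {"dx": 0,"dy": 0,"dz": 4,"yaw": 0},
    {"dx": 0,"dy": 0,"dz": 2,"yaw": 0},
    {"dx": 0,"dy": 0,"dz": 0,"yaw": 0},
  ],
)

```text
t: 10.85
eef_pos: [485.0, -90.6, 257.6]
tool_rot: [-90.0, -0.0, -176.0]
contact_force: [1.3, 0.2, -0.3]
grip_width: 0.23
```

```bash
sed -i 's/m=(g<(185 if False else 110))/m=(g<105)/' h.py; python3 - <<'E'
from h import *
s=arm.state();print(s['t'],s['eef_pos'],s['tool_rot'],s['contact_force'])
c=camera('top');cv2.imwrite('pics/top5.png',c['img'][:,:,::-1])
cv2.imwrite('pics/rect5.png',rectify(c,51,310,610,170,290,2)[:,:,::-1])
measure(c)
E
```

```text
10.85 [485.03 -90.59 257.58] [ -89.96   -0.   -176.  ] [ 1.25  0.2  -0.33]
riser {'c': array([474.48, 234.32]), 'L': 231.6828155517578, 'W': 101.18495178222656, 'yaw': np.float64(0.07456038788089386)}
[]
```

View pics/top5.png

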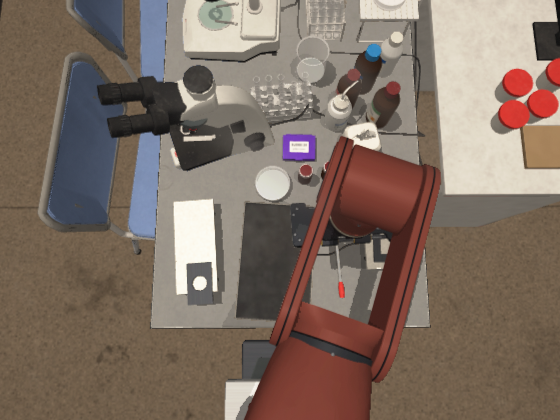

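View pics/rect5.png

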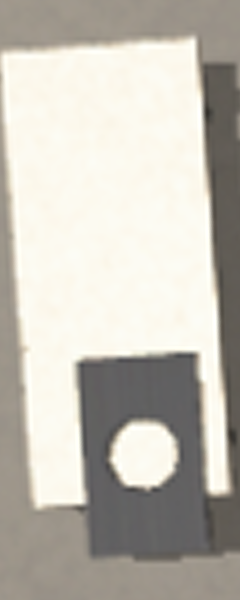

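```bash
cat > m.py <<'E'
from h import *
def prof(c,name):
    th=.0744;e=np.array([359.8,225.5]);d=np.array([np.cos(th),np.sin(th)]);n=np.array([-d[1],d[0]])
    K,T=c['intrinsics'],c['pose'];Ti=np.linalg.inv(T)
    s=4;a=np.arange(-60,130,1/s);b=np.arange(50,-60,-1/s)
    A,B=np.meshgrid(a,b,indexing='ij')
    P=np.stack([e[0]+A*d[0]+B*n[0],e[1]+A*d[1]+B*n[1],np.full_like(A,51),np.ones_like(A)],-1)@Ti.T
    p=P[...,:3]@K.T
    g=cv2.cvtColor(cv2.remap(c['img'],(p[...,0]/p[...,2]).astype(np.float32),(p[...,1]/p[...,2]).astype(np.float32),cv2.INTER_LINEAR),cv2.COLOR_RGB2GRAY).astype(float)
    cv2.imwrite(f'pics/{name}.png',g[::-1])
    g=cv2.GaussianBlur(g,(0,0),3)
    gx=np.gradient(g,axis=0);gy=np.gradient(g,axis=1)
    # rear edge: a in 50..95, dark->white
    def fit(bs,lo,hi,sg):
        r=[]
        for bb in bs:
            j=np.argmin(abs(b-bb));i=np.where((a>lo)&(a<hi))[0];k=i[np.argmax(sg*gx[i,j])];r.append(a[k])
        f=np.polyfit(bs,r,1);return np.round(r,1),f
    bs=np.arange(-26,17,4.)
    print('rear',fit(bs,40,125,1))
    print('front',fit(bs,-50,-8,-1))
    as_=np.arange(10,60,5.);r=[]
    for aa in as_:
        i=np.argmin(abs(a-aa));j=np.where((b>10)&(b<40))[0];k=j[np.argmin(gy[i,j])];r.append(b[k])
    print('left',np.round(r,1),np.polyfit(as_,r,1))
    m=(g>180).astype(np.uint8);q,l,st,ce=cv2.connectedComponentsWithStats(m)
    for i in range(1,q):
        if 400<st[i,4]/s/s<1500: print('hole',a[0]+ce[i][1]/s,b[0]-ce[i][0]/s,'diam',np.sqrt(st[i,4]*4/np.pi)/s)
E
python3 -c "
from m import *
prof(camera('top'),'p5')"
```

```text
rear (array([72.5, 72.2, 71.2, 71.2, 71.5, 71.8, 72. , 72.2, 72.5, 72.8, 73. ]), array([ 0.02, 72.24]))
front (array([-30.2, -32. , -31.8, -31.5, -31.2, -31. , -30.5, -28. , -27.5,
       -27.2, -27. ]), array([  0.13, -29.06]))
left [22.5 22.2 22.  22.  21.8 21.8 21.5 21.2 21.2 21. ] [-0.03 22.74]
hole 22.543859008976142 -9.19046924031234 diam 33.02196379069726[ WARN:0@3.475] global loadsave.cpp:1063 imwrite_ Unsupported depth image for selected encoder is fallbacked to CV_8U.
```

View pics/p5.png

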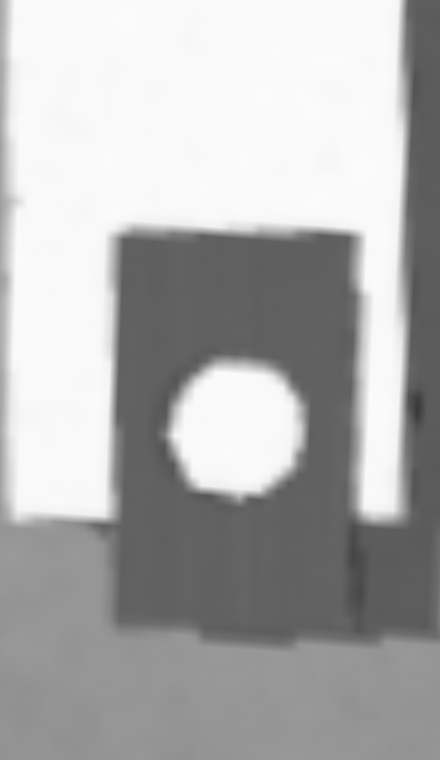

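move_arm(
  series=[
    {"dx": 0.8,"dy": 0,"dz": -2,"yaw": 0},
    {"dx": 0.8,"dy": 0,"dz": -4,"yaw": 0},
    {"dx": 0.8,"dy": 0,"dz": -4,"yaw": 0},
    {"dx": 0.8,"dy": 0,"dz": -4,"yaw": 0},
    {"dx": 0.8,"dy": 0,"dz": -4,"yaw": 0},
    {"dx": 0.8,"dy": 0,"dz": -4,"yaw": 0},
    {"dx": 0.8,"dy": 0,"dz": -4,"yaw": 0},
    {"dx": 0.8,"dy": 0,"dz": -4,"yaw": 0},
    {"dx": 0.8,"dy": 0,"dz": -2,"yaw": 0},
    {"dx": 0.4,"dy": 0,"dz": 0,"yaw": 0},
    {"dx": 0,"dy": 0,"dz": 0,"yaw": 0},
    {"dx": 0,"dy": 0,"dz": 0,"yaw": 0},
  ],
)

```text
t: 12.15
eef_pos: [385.3, 225.4, 257.6]
tool_rot: [-90.0, 0.0, -175.8]
contact_force: [0.1, -0.1, 0.1]
grip_width: 0.231
```

```bash
python3 - <<'E'
from m import *
c=camera('wrist');cv2.imwrite('pics/wrist6.png',c['img'][:,:,::-1]);prof(c,'p6')
a=cv2.imread('pics/p6.png');b=cv2.imread('pics/wrist6.png');h=420;a=cv2.resize(a,None,fx=h/a.shape[0],fy=h/a.shape[0])
cv2.imwrite('pics/c6.png',np.hstack([a,b])[:,:800])
E
```

```text
rear (array([76. , 76. , 76. , 76. , 76. , 76.2, 76. , 76. , 76. , 76. , 76. ]), array([ 0.  , 76.02]))
front (array([-24. , -24. , -23.8, -24. , -24. , -24. , -24. , -24. , -24. ,
       -24. , -24. ]), array([ -0.  , -23.99]))
left [23.8 23.8 23.5 23.8 23.5 23.5 23.5 23.5 23.5 23.8] [-0.  23.7][ WARN:0@2.233] global loadsave.cpp:1063 imwrite_ Unsupported depth image for selected encoder is fallbacked to CV_8U.
```

View pics/c6.png

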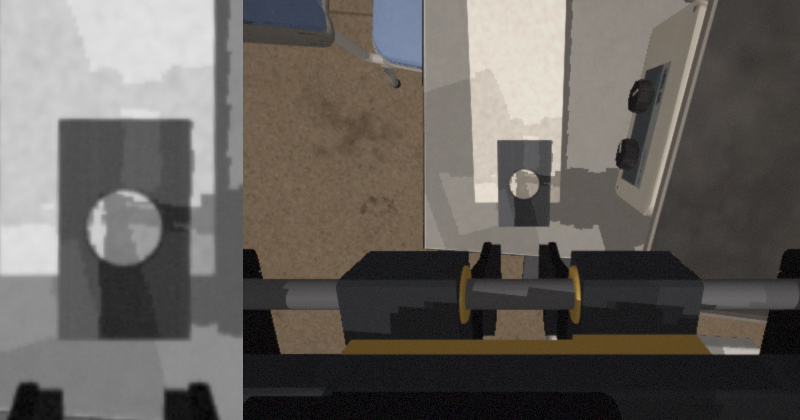

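```bash
python3 - <<'E'
from h import *
c=camera('wrist')
th=.0744;e=np.array([359.8,225.5]);d=np.array([np.cos(th),np.sin(th)]);n=np.array([-d[1],d[0]])
K,T=c['intrinsics'],c['pose'];Ti=np.linalg.inv(T);print(T[:3,3],arm.state()['eef_pos'])
s=4;a=np.arange(-60,130,1/s);b=np.arange(70,-70,-1/s)
A,B=np.meshgrid(a,b,indexing='ij')
def g_(z):
    P=np.stack([e[0]+A*d[0]+B*n[0],e[1]+A*d[1]+B*n[1],np.full_like(A,z),np.ones_like(A)],-1)@Ti.T
    p=P[...,:3]@K.T
    return cv2.GaussianBlur(cv2.cvtColor(cv2.remap(c['img'],(p[...,0]/p[...,2]).astype(np.float32),(p[...,1]/p[...,2]).astype(np.float32),cv2.INTER_LINEAR),cv2.COLOR_RGB2GRAY).astype(float),(0,0),2)
g=g_(45);gx=np.gradient(g,axis=0)
for bb in list(range(28,50,2))+list(range(-48,-36,2)):
    j=np.argmin(abs(b-bb));i=np.where((a>-20)&(a<25))[0];k=i[np.argmax(gx[i,j])];print(bb,a[k],round(gx[k,j],1),end=' | ')
gy=np.gradient(g,axis=1)
for lo,hi,sg in ((40,70,1),(-60,-40,-1)):
    r=[]
    for aa in range(15,125,10):
        i=np.argmin(abs(a-aa));j=np.where((b>lo)&(b<hi))[0];r.append(b[j[np.argmax(sg*gy[i,j])]])
    print(r)
g=g_(51);gy=np.gradient(g,axis=1)
r=[];r2=[]
for aa in range(10,75,5):
    i=np.argmin(abs(a-aa));j=np.where((b>10)&(b<40))[0];r.append(b[j[np.argmin(gy[i,j])]])
    j=np.where((b<-25)&(b>-50))[0];r2.append(b[j[np.argmax(gy[i,j])]])
print(r,r2)
E
```

```text
[460.78 231.13 418.83] [385.67 225.01 257.59]
28 3.75 8.8 | 30 3.75 8.3 | 32 3.75 7.9 | 34 3.75 7.9 | 36 3.75 8.2 | 38 3.75 8.3 | 40 3.75 8.1 | 42 3.75 8.4 | 44 3.75 8.4 | 46 3.75 8.6 | 48 3.75 8.4 | -48 3.75 2.0 | -46 3.5 6.5 | -44 3.5 8.3 | -42 3.5 7.9 | -40 3.5 8.1 | -38 3.5 8.2 | [np.float64(51.75), np.float64(51.5), np.float64(51.25), np.float64(51.75), np.float64(51.5), np.float64(51.25), np.float64(51.75), np.float64(51.25), np.float64(51.25), np.float64(51.75), np.float64(51.25)]
[np.float64(-48.0), np.float64(-47.75), np.float64(-47.5), np.float64(-47.25), np.float64(-47.75), np.float64(-47.5), np.float64(-47.5), np.float64(-47.5), np.float64(-47.75), np.float64(-47.5), np.float64(-47.5)]
[np.float64(23.75), np.float64(23.5), np.float64(23.5), np.float64(23.75), np.float64(23.5), np.float64(23.5), np.float64(24.0), np.float64(24.0), np.float64(23.75), np.float64(23.75), np.float64(23.75), np.float64(23.75), np.float64(23.75)] [np.float64(-36.0), np.float64(-35.75), np.float64(-35.75), np.float64(-35.75), np.float64(-35.75), np.float64(-35.75), np.float64(-36.25), np.float64(-36.5), np.float64(-37.0), np.float64(-36.75), np.float64(-38.0), np.float64(-36.0), np.float64(-36.5)]
```

Both views put the overhang at about 28 mm, and the wrist view shows it square. I'll add a 2 mm nudge from the same pushing line.

move_arm(
  series=[
    {"dx": -0.8,"dy": 0,"dz": 0,"yaw": 0},
    {"dx": -2,"dy": 0,"dz": 0,"yaw": 0},
    {"dx": -2,"dy": 0,"dz": 0,"yaw": 0},
    {"dx": -2,"dy": 0,"dz": 0,"yaw": 0},
    {"dx": -0.8,"dy": 0,"dz": 0,"yaw": 0},
    {"dx": 0,"dy": 0,"dz": 0,"yaw": 0},
    {"dx": 0,"dy": 2,"dz": 0,"yaw": 0},
    {"dx": 0,"dy": 3,"dz": 0,"yaw": 0},
    {"dx": 0,"dy": 4,"dz": 0,"yaw": 0},
    {"dx": 0,"dy": 4,"dz": 0,"yaw": 0},
    {"dx": 0,"dy": 3,"dz": 0,"yaw": 0},
    {"dx": 0,"dy": 2,"dz": 0,"yaw": 0},
    {"dx": 0,"dy": 1.5,"dz": 0,"yaw": 0},
    {"dx": 0,"dy": 0,"dz": 0,"yaw": 0},
    {"dx": 0,"dy": 0,"dz": 0,"yaw": 0},
  ],
)

```text
t: 13.75
eef_pos: [460.8, 231.3, 62.9]
tool_rot: [-90.0, -0.0, -175.8]
contact_force: [0.3, 0.2, 0.1]
grip_width: 0.23
```

Back exactly on the earlier retreat line, so I'll descend and nudge.

move_arm(
  series=[
    {"dx": 0,"dy": 0.7,"dz": 0,"yaw": 0},
    {"dx": 0,"dy": 0.5,"dz": 0,"yaw": 0},
    {"dx": 0,"dy": 0.3,"dz": 0,"yaw": 0},
    {"dx": 0,"dy": 0,"dz": 0,"yaw": 0},
    {"dx": 0.4,"dy": 0,"dz": 0,"yaw": 0},
    {"dx": 0.4,"dy": 0,"dz": 0,"yaw": 0},
    {"dx": 0.3,"dy": 0,"dz": 0,"yaw": 0},
    {"dx": 0.2,"dy": 0,"dz": 0,"yaw": 0},
    {"dx": 0.1,"dy": 0,"dz": 0,"yaw": 0},
    {"dx": 0.1,"dy": 0,"dz": 0,"yaw": 0},
    {"dx": 0.1,"dy": 0,"dz": 0,"yaw": 0},
    {"dx": 0.1,"dy": 0,"dz": 0,"yaw": 0},
    {"dx": 0,"dy": 0,"dz": 0,"yaw": 0},
    {"dx": 0,"dy": 0,"dz": 0,"yaw": 0},
  ],
)

```text
t: 15.15
eef_pos: [444.3, 230.1, 47.6]
tool_rot: [-90.0, 0.0, -175.8]
contact_force: [0.6, 0.0, 0.5]
grip_width: 0.232
```

move_arm(
  series=[
    {"dx": -0.3,"dy": 0,"dz": 0,"yaw": 0},
    {"dx": -0.6,"dy": 0,"dz": 0,"yaw": 0},
    {"dx": -0.6,"dy": 0,"dz": 0,"yaw": 0},
    {"dx": 0,"dy": -1.5,"dz": 0,"yaw": 0},
    {"dx": 0,"dy": -3,"dz": 0,"yaw": 0},
    {"dx": 0,"dy": -3.5,"dz": 0,"yaw": 0},
    {"dx": 0,"dy": -4,"dz": 0,"yaw": 0},
    {"dx": 0,"dy": -4,"dz": 0,"yaw": 0},
    {"dx": 0,"dy": -4,"dz": 0,"yaw": 0},
    {"dx": 0,"dy": -1,"dz": 0,"yaw": 0},
    {"dx": 2,"dy": 0,"dz": 0,"yaw": 0},
    {"dx": 2.5,"dy": 0,"dz": 0,"yaw": 0},
    {"dx": 2.5,"dy": 0,"dz": 0,"yaw": 0},
    {"dx": 0.6,"dy": 0,"dz": 0,"yaw": 0},
    {"dx": 0,"dy": 0,"dz": 0,"yaw": 0},
    {"dx": 0,"dy": 0,"dz": 0,"yaw": 0},
  ],
)

```text
t: 16.75
eef_pos: [384.2, 225.6, 257.5]
tool_rot: [-90.0, 0.0, -175.8]
contact_force: [0.4, 0.2, -0.1]
grip_width: 0.233
```

```bash
python3 - <<'E'
from m import *
print(arm.state()['eef_pos'],arm.state()['contact_force'])
c=camera('wrist');cv2.imwrite('pics/wrist7.png',c['img'][:,:,::-1]);prof(c,'p7')
c=camera('side');cv2.imwrite('pics/side7.png',c['img'][:,:,::-1])
print(boxes_of(c,'slot_insert'))
E
```

```text
[384.18 225.61 257.52] [ 0.42  0.15 -0.06]
rear (array([74.5, 75. , 74.8, 74.5, 74.8, 74.8, 74.8, 75. , 74.5, 74.5, 74.5]), array([-0.  , 74.66]))
front (array([-25.2, -25.2, -25.2, -25.2, -25.2, -25.2, -25.2, -25.2, -25.2,
       -25.2, -25.5]), array([ -0.  , -25.29]))
left [23.8 23.8 23.8 24.  23.8 23.8 23.8 23.8 23.5 23.8] [-0.   23.85]
[{'at': [481.4, -237.5, 49.4], 'p': 0.55}, {'at': [505.3, 261.1, 44.5], 'p': 0.52}][ WARN:0@1.210] global loadsave.cpp:1063 imwrite_ Unsupported depth image for selected encoder is fallbacked to CV_8U.
```

View pics/wrist7.png

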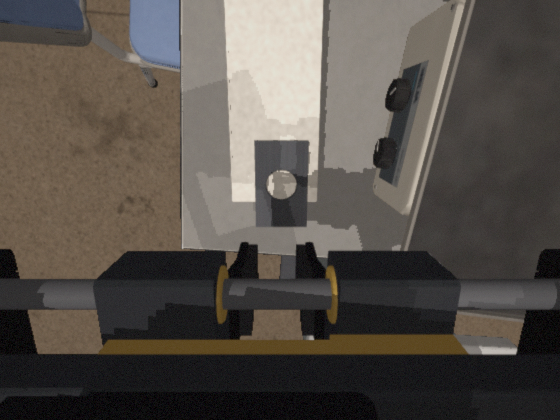

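View pics/side7.png

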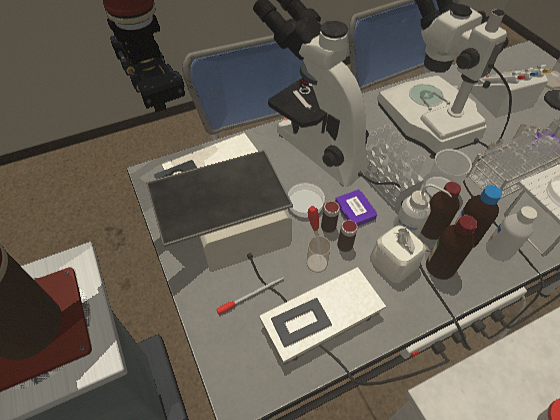

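The overhang is now 25.3 + 3.7 ≈ 29 mm, square to the riser end. Everything else is unmoved and the arm is clear, so I'm handing in.

```bash
python3 -c "
from rig import arm
print(arm.job_done(),arm.state()['t'])"
```

```text
the job is handed in; nothing more can be done
the job is handed in; nothing more can be done
```

I pushed the round-hole insert (on the left riser) towards the robot, using two partly open fingers against its rear edge. It took two pushes, the second a nudge of about 2 mm, and the insert was never lifted. I then raised the arm clear and handed the job in shortly after t = 17 s.

- **Overhang:** my last wrist-camera check puts the front edge about 29 mm past the riser's near end.
- **Squareness:** the wrist view shows the edges parallel to the riser's, with no measurable slope. The coarser top view, taken before the nudge, hinted at 1–2° of residual turn. I put that down to its resolution of about 2 mm per pixel.
- **Camera disagreement:** the wrist and top cameras disagreed by about 4 mm in absolute position. I therefore measured the overhang relative to the riser within the wrist images. Before the nudge, the two views agreed on about 28 mm.
- **Position across the riser:** the insert sits about 8 mm right of the riser's centreline. It started about 5 mm right of it.
- **Everything else:** the slot insert and the other objects looked unmoved in the last side picture. Contact forces read at the end of each move stayed within about 2 N.

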